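# Burnish the crest of a body panel on a free-rolling spring fixture

## Task

Take the ball roller out of its red holder, set its ball on the green dot of the orange panel with the carriage where it stands parked, pause a second, and run it slowly (about 20 mm a second) along the white crest line to the black dot in one unbroken pass, with a push of 5 to 13 N all the way (the sprung panel sinks 13 to 67 mm). The carriage has no brake: by leaning the ball a little to either side of the crest, steer it during the pass to mid travel (pointer over the yellow patch), never let it run to an end stop, and stay on the black dot for three seconds or more with the carriage nearly still over the patch; gripper and arm never touch the fixture. Then lift the roller clear above the panel and finish still holding it upright in the air, the carriage left practically at rest near the middle and the other things on the bench undisturbed.

Things in the scene. Friction and masses are not known exactly. Their poses are not given: they have to be found in the camera images.
- station: fixed base of the panel fixture: steel plate 260 x 500 mm with two round rails along its own y between two blue end blocks; on the edge nearer the robot a yellow patch 60 mm long marks mid travel. Origin: underside centre, on the table; x and y are the directions of the panel
- carriage (a joint): carriage on the rails, m along the station's +y, 0 = mid travel (red pointer over the middle of the yellow patch), parked on the + side, rubber stops at -0.13 and +0.13. No brake, no centring spring, rolls almost without friction (nominal drag 0.015 N + 2 N s/m). Moving mass with bed and panel nominally 6 kg (the carriage's own 4.5 kg may be 0.75 to 1.3 times that).
- bed (a joint): spring bed with the panel on the carriage, m of sinking, straight down; 0 = fully up (as it stands alone), bottoms at 0.078. It sinks under a push by (force - 3 N) / (150 N/m): 5 N at 0.013, 9 N at 0.040, 13 N at 0.067; own mass 1.5 kg, damping 12 N s/m
- crest0 (a point): point 0 on the crest line of the orange panel, -80 mm from the panel's middle along its x; start mark, green dot of 18 mm, at the end nearer the robot; axes parallel to the fixture's (z up); moves with the panel
- crest1 (a point): point 1 on the crest line of the orange panel, -40 mm from the panel's middle along its x; on the white line; axes parallel to the fixture's (z up); moves with the panel. Across y the panel falls away on both sides of the crest as an arc of radius 500 mm, to 85 mm either side; along x it reaches -105 to 105 mm
- crest2 (a point): point 2 on the crest line of the orange panel, 0 mm from the panel's middle along its x; on the white line, the panel's middle, 188 mm above the table with the bed up. Seen from here the crest runs (mm) y = 18 sin(180 deg * x / 100), z = -12 (x/100)^2; axes parallel to the fixture's (z up); moves with the panel
- crest3 (a point): point 3 on the crest line of the orange panel, 40 mm from the panel's middle along its x; on the white line; axes parallel to the fixture's (z up); moves with the panel. Pressed beside the crest, the slope drives the carriage away from the ball: sideways force on the carriage = -push * (y of ball centre - y of crest there) / 526 mm
- crest4 (a point): point 4 on the crest line of the orange panel, 80 mm from the panel's middle along its x; end mark, black dot of 18 mm, at the far end; axes parallel to the fixture's (z up); moves with the panel
- roller: ball roller, loose hand tool upright in the holder, 134 mm tall, 0.3 kg. Origin: its lowest point; z up the tool. From below: free-turning white ball of 52 mm diameter, rolling every way with a small drag (0.1 to 0.4 N), steel neck, round collar of 72 mm diameter at 66 to 74 mm, square blue handle 28 x 28 mm at 74 to 134 mm, sides along the tool's x and y; grip it there from above
- ball_centre (a point): centre of the roller's ball (radius 26 mm), 26 mm above the tool's lowest point
- holder: fixed red stand 120 x 120 mm; top plate at 79 to 91 mm height with a 59 mm hole, in which the roller hangs by its collar (lowest point 25 mm above the table); lift the roller straight up by 75 mm or more to free it. Origin: underside centre
- sprayer: white trigger spray bottle, blue head, 210 mm tall, 76 mm diameter, right of the holder; bystander
- primer: white-labelled steel can, 80 mm diameter, 100 mm tall, between the holder and the robot; bystander
- tape: yellow roll of masking tape, 100 mm diameter, 36 mm high, behind the fixture; bystander
- sandblock: hand sanding block, 120 x 65 x 40 mm, behind the fixture; bystander

How it is judged:
On the way, in this order (a step that is already met when the one before it is completed fails the run):
1. the ball presses within the band at the start mark, the carriage still on its parked side (x of ball_centre in the frame of crest0 between -0.014 and 0.014 m and y of ball_centre in the frame of crest0 between -0.035 and 0.035 m and value of joint bed between 0.012 and 0.068 m and contact force between roller and station above 1 N and value of joint carriage above 0.005 m), for 0.5 s.
2. the ball presses within the band at the second point of the crest (x of ball_centre in the frame of crest1 between -0.014 and 0.014 m and y of ball_centre in the frame of crest1 between -0.035 and 0.035 m and value of joint bed between 0.012 and 0.068 m and contact force between roller and station above 1 N), for 0.3 s.
3. the ball presses within the band at the middle (x of ball_centre in the frame of crest2 between -0.014 and 0.014 m and y of ball_centre in the frame of crest2 between -0.035 and 0.035 m and value of joint bed between 0.012 and 0.068 m and contact force between roller and station above 1 N), for 0.3 s.
4. the ball presses within the band at the fourth point (x of ball_centre in the frame of crest3 between -0.014 and 0.014 m and y of ball_centre in the frame of crest3 between -0.035 and 0.035 m and value of joint bed between 0.012 and 0.068 m and contact force between roller and station above 1 N), for 0.3 s.
5. the ball presses within the band on the end mark for 2.5 s, the carriage nearly still in the middle (x of ball_centre in the frame of crest4 between -0.016 and 0.016 m and y of ball_centre in the frame of crest4 between -0.035 and 0.035 m and value of joint bed between 0.012 and 0.068 m and contact force between roller and station above 1 N and velocity of joint carriage between -0.06 and 0.06 m/s and value of joint carriage between -0.03 and 0.03 m), for 2.5 s.
At the end, for the whole second after the job is handed in: the roller is in the gripper, upright within 0.5 rad, its ball centre more than 50 mm above the black dot's level and touching nothing; the bed is fully up (under 6 mm), the carriage slower than 0.05 m/s and within 60 mm of mid travel (z of ball_centre in the frame of crest4 above 0.05 m and contact force between the fingers and roller above 3 N and contact force between roller and station below 0.1 N and angle between roller's own z axis and vertical below 0.5 rad and value of joint bed below 0.006 m and velocity of joint carriage between -0.05 and 0.05 m/s and value of joint carriage between -0.06 and 0.06 m); the arm keeps its last pose, push and grip.
It fails at once if the carriage ran into an end stop (value of joint carriage below -0.125 m or value of joint carriage above 0.125 m).
It fails at once if the panel was pressed to the bottom (over 14.5 N) (value of joint bed above 0.0765 m).
It fails at once if the panel was let up (under 4 N) between the first and last mark (x of ball_centre in the frame of crest2 between -0.06 and 0.06 m and y of ball_centre in the frame of crest2 between -0.1 and 0.1 m and z of ball_centre in the frame of crest2 below 0.055 m and value of joint bed below 0.007 m).
It fails at once if the gripper or arm pushed on the fixture (contact force between any of the fingers, the arm and station above 1.5 N).
It fails at once if a bystander was moved (distance of any of sprayer, primer, tape, sandblock from where it was at the start of the episode above 0.02 m).
It also fails if it takes over 67 s, if anything falls off the work surface, if the arm or the gripper's body presses on something with over 40 N, if the wrist force passes 120 N, or if a joint passes its speed limit or range.

## Robot

A 6-joint arm with a two-finger parallel gripper is mounted at the origin on the work surface. World frame = base frame: x ahead of the robot, y to its left, z up, the work surface at z = 0. Lengths are in m, angles in rad, forces in N, time in s.
With the tool pointing down it reaches from about 0.3 to 0.825 m from the base axis. Payload 5.4 kg.
Tool frame: the origin (TCP) lies at the very end of the fingers, on their centre line; the grasp point (between the pads) lies 19 mm behind it; z points along the fingers, x is the direction in which the jaws open and shut, and the axes are right-handed (so a half turn about z gives the same grasp; the last joint's range is limited). The gripper opens to 92 mm and grips with 3 to 60 N. Pads are 20 mm wide; open, the fingers measure 128 mm over their backs; the gripper's body (75 mm by 189 mm) begins 69 mm behind the grasp point.
Start: joints at [-1.429, 0.158, 1.597, -0, 1.386, -0.21], TCP at [0.198, -0.54, 0.215] pointing down, gripper open.
Joint ranges: [-2.91, 2.91], [-0.94, 2.29], [0.18, 2.7], [-1.29, 4.43], [0.17, 2.64], [-3, 3]. Speed limits (rad/s): [2.57, 2.57, 3.14, 3.14, 3.14, 3.14].

## Interface

Orientations are given as a rotation vector (axis times angle).
In Python, from workcell import bot gives the robot as it stands. Calls block until the motion is done:
- bot.goto(position, orientation): joint-space move of the TCP to a pose.
- bot.line_to(position, rot=None, max_speed=0.15): straight line of the TCP; rot=None keeps the orientation; max_speed is the mean speed in m/s.
- bot.set_joints(angles): joint-space move.
- bot.set_gripper(opening, newtons=None): opening from 0.0 (shut) to 1.0 (fully open); newtons is the grip in N (None keeps the last); returns when the fingers have stopped.
- bot.hold(seconds).
- bot.inverse_kinematics(position, orientation): joint angles nearest the present ones, or None.
- bot.read_camera(name): name is "scene" or "top"; returns a dict with "pixels" (420x560x3 uint8, blue, green, red), "fx", "fy", "cx", "cy" (pixels), "k1" (the pictures are not rectified: a ray, as slopes to the right and down, at radius r is drawn at 1 + k1 r^2 times it, then the intrinsics apply), "R" (3x3) and "t" (3): a world point X has camera coordinates R X + t. Camera axes: x right, y down, z forward; pixel columns grow to the right and rows downward; lengths in m; the calibration is good to about 2 mm. A picture is of the moment at which its call begins. There is no depth.
A pose or a line that the arm cannot do raises bot.MotionError and nothing moves.
- bot.job_done(): hands the job in, once; it reports no verdict.
Readings, each from a call of its own:
- bot.current_clock(): time.
- bot.current_joints(): joint angles.
- bot.current_joint_vel(): joint speeds.
- bot.current_effort(): joint torques, N m.
- bot.current_ee_pos(): TCP position.
- bot.current_tool_rot(): TCP orientation.
- bot.current_contact_force(): force on the tool from outside, world axes, zero at the start.
- bot.current_ft_torque(): the same for the moment, N m.
- bot.current_opening(): opening from 0.0 (shut) to 1.0 (fully open).
Only numpy, scipy, OpenCV 4.12 (cv2) and the standard library are available. Lean on these libraries where they do the work, as an engineer would, in place of code of your own. Each camera call takes 0.05 s, during which the arm holds its last target. There are 200 camera calls.

## Working session

There is one attempt and no reset: what is moved stays moved. The work goes in short steps, each a Python script; the robot and the scene stay as the last script left them, time stands still between calls to the robot, and variables do not carry over. Pictures are saved under pics/ and viewed, about 8 in all and at most 12, crops included, and the job is handed in when it is done.

```bash
ls; mkdir -p pics; python3 - <<'E'
from workcell import bot
import cv2,numpy as np
for n in ("scene","top"):
    c=bot.read_camera(n); cv2.imwrite(f"pics/{n}0.png",c["pixels"])
    print(n,{k:(np.round(v,4).tolist() if k!='pixels' else 0) for k,v in c.items()})
print(bot.current_clock(),bot.current_tool_rot(),bot.current_contact_force())
E
```

```text
pics
scene {'pixels': 0, 'fx': 534.2489, 'fy': 534.2489, 'cx': 279.315, 'cy': 211.2927, 'k1': 0.0305, 'R': [[-0.5069, 0.8617, -0.0198], [0.6446, 0.3638, -0.6724], [-0.5722, -0.3537, -0.7399]], 't': [0.4691, -0.1677, 1.6507]}
top {'pixels': 0, 'fx': 448.6027, 'fy': 448.6027, 'cx': 280.8559, 'cy': 216.8601, 'k1': -0.1194, 'R': [[0.0112, -0.9999, 0.0057], [-0.9929, -0.0118, -0.1187], [0.1187, -0.0043, -0.9929]], 't': [-0.2079, 0.5619, 1.128]}
0.1 [-2.57490064e+00  1.79779186e+00  1.78175716e-03] [ 0.33269961 -0.25662512  0.21212126]
```

View pics/top0.png

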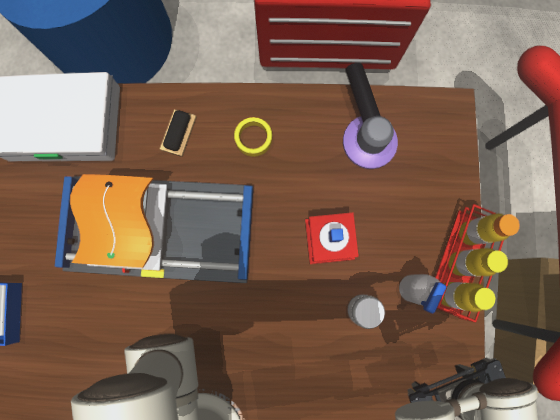

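View pics/scene0.png

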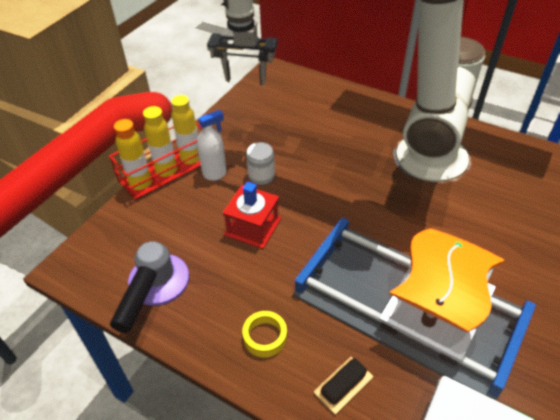

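Top view: handle at (336,235), green dot at (111,255), black dot at (109,185), yellow patch at (152,272), end blocks at columns ~65 and ~247. In the scene view the carriage is parked to the right, on the +y side. Next I'll locate these points and make a rectified close-up.

```bash
cat > h.py <<'E'
import numpy as np, cv2
from scipy.spatial.transform import Rotation as Ro
def K(c): return np.array([[c["fx"],0,c["cx"]],[0,c["fy"],c["cy"]],[0,0,1.]])
def D(c): return np.array([c["k1"],0,0,0,0.])
def proj(c,P):
    R=np.asarray(c["R"]); t=np.asarray(c["t"],float)
    return cv2.projectPoints(np.asarray(P,float).reshape(-1,1,3),R,t,K(c),D(c))[0].reshape(-1,2)
def onplane(c,px,z):
    R=np.asarray(c["R"]); t=np.asarray(c["t"])
    n=cv2.undistortPoints(np.asarray(px,float).reshape(-1,1,2),K(c),D(c)).reshape(-1,2)
    d=np.c_[n,np.ones(len(n))]@R; C=-R.T@t
    return C+d*((z-C[2])/d[:,2])[:,None]
def cen(img,mask,box):
    x0,y0,x1,y1=box; m=np.zeros(mask.shape,bool); m[y0:y1,x0:x1]=mask[y0:y1,x0:x1]
    v,u=np.nonzero(m); return np.array([u.mean(),v.mean()]),len(u)
E
python3 - <<'E'
from workcell import bot
from h import *
cs={n:bot.read_camera(n) for n in("top","scene")}
np.save("cs0.npy",cs,allow_pickle=True)
def masks(p):
    h=cv2.cvtColor(p,cv2.COLOR_BGR2HSV); H,S,V=[h[...,i].astype(int) for i in range(3)]
    return dict(blue=(H>100)&(H<130)&(S>120)&(V>60),green=(H>40)&(H<90)&(S>120),black=(V<70),yellow=(H>22)&(H<35)&(S>150)&(V>100))
boxes={"top":dict(blue=(320,220,352,250),green=(100,245,122,265),black=(100,177,118,194),yellow=(135,262,170,282)),
"scene":dict(blue=(238,178,262,206),green=(450,238,468,252),black=(432,293,448,308))}
Z=dict(blue=.159,green=.1803,black=.1803,yellow=.012)
for n,c in cs.items():
    M=masks(c["pixels"])
    for k,b in boxes[n].items():
        p,q=cen(0,M[k],b); print(n,k,p.round(1),q,onplane(c,p,Z[k])[0].round(4))
c=cs["top"]
print("blocks", onplane(c,[[65,178],[57,280],[252,186],[247,281]],.05).round(3))
a=cv2.resize(cs["top"]["pixels"][165:290,50:370],None,fx=2.5,fy=2.5,interpolation=cv2.INTER_CUBIC)
b=cv2.resize(cs["scene"]["pixels"][170:380,220:540],None,fx=2.5,fy=2.5,interpolation=cv2.INTER_CUBIC)[:285+240]
cv2.imwrite("pics/ct.png",a);cv2.imwrite("pics/cs.png",b)
E
```

```text
top blue [336.3 234.7] 144 [ 0.5094 -0.3292  0.159 ]
top green [110.2 255.2] 20 [0.4542 0.1867 0.1803]
top black [108.6 183.6] 17 [0.6198 0.2    0.1803]
top yellow [152.3 273.2] 147 [0.4138 0.1345 0.012 ]
scene blue [249.5 192.3] 225 [ 0.5301 -0.3156  0.159 ]
scene green [458.6 243.9] 7 [0.4539 0.1888 0.1803]
scene black [nan nan] 0 [nan nan nan]
blocks [[ 0.659  0.373  0.05 ]
 [ 0.391  0.377  0.05 ]
 [ 0.642 -0.126  0.05 ]
 [ 0.399 -0.118  0.05 ]]h.py:15: RuntimeWarning: Mean of empty slice.
  v,u=np.nonzero(m); return np.array([u.mean(),v.mean()]),len(u)
  ret = ret.dtype.type(ret / rcount)
```

View pics/ct.png

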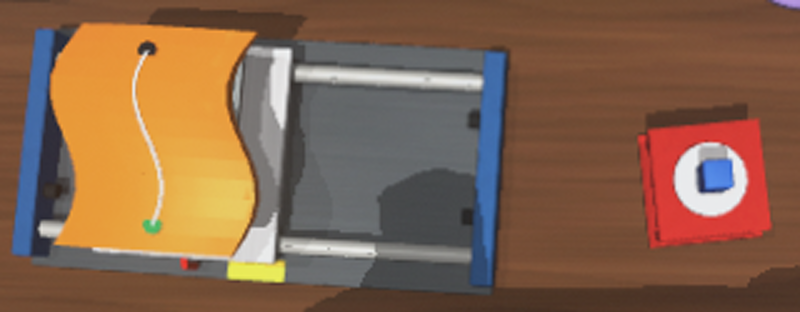

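The crop shows the crest line clearly: black dot at (147,48) and green dot at (152,226) in crop pixels. The white carriage plate's right edge is at crop column ~285, the red pointer at (190,264) and the yellow patch at (257,271). I'll fit the crest curve model to the pixels from both cameras.

```bash
python3 - <<'E'
from h import *
from scipy.optimize import least_squares
cs=np.load("cs0.npy",allow_pickle=True).item()
def crest(p,x):  # panel middle px,py,yaw
    L=np.c_[x,.018*np.sin(np.pi*x/.1),-.012*(x/.1)**2]
    c,s=np.cos(p[2]),np.sin(p[2])
    return np.c_[p[0]+c*L[:,0]-s*L[:,1],p[1]+s*L[:,0]+c*L[:,1],.188+L[:,2]]
obs={}
for n,(x0,y0,x1,y1) in dict(top=(98,178,122,262),scene=(432,238,470,308)).items():
    p=cs[n]["pixels"]; h=cv2.cvtColor(p,cv2.COLOR_BGR2HSV)
    m=np.zeros(h.shape[:2],bool); s=np.s_[y0:y1,x0:x1]
    m[s]=((h[...,1]<120)&(h[...,2]>150))[s]
    v,u=np.nonzero(m); line=np.c_[u,v].astype(float)
    w=np.zeros_like(m); w[s]=((h[...,0]>38)&(h[...,0]<95)&(h[...,1]>70))[s]; g=np.argwhere(w)[:,::-1]
    b=np.zeros_like(m); b[s]=(h[...,2]<110)[s]; k=np.argwhere(b)[:,::-1]
    obs[n]=(line,g,k); print(n,len(line),len(g),g.mean(0),len(k),k.mean(0), np.ptp(g,0),np.ptp(k,0))
xs=np.linspace(-.085,.085,341)
def res(p,names):
    r=[]
    for n in names:
        line,g,k=obs[n]; c=cs[n]; P=proj(c,crest(p,xs))
        d=line[:,None]-P[None]; i=(d**2).sum(2).argmin(1)
        T=np.gradient(P,axis=0)[i]; T/=np.linalg.norm(T,axis=1)[:,None]; dd=d[np.arange(len(line)),i]
        r.append((dd[:,0]*-T[:,1]+dd[:,1]*T[:,0]))
        E=proj(c,crest(p,np.array([-.08,.08])))
        r+= [2*(E[0]-g.mean(0)),2*(E[1]-k.mean(0))]
    return np.concatenate(r)
for names in (["top"],["scene"],["top","scene"]):
    f=least_squares(res,[.535,.193,-.04],args=(names,),loss="soft_l1"); print(names,f.x.round(4),np.degrees(f.x[2]).round(2),"rms",np.sqrt(np.mean(f.fun**2)).round(2), f.fun[-4:].round(1))
p=f.x; np.save("panel.npy",p)
c=cs["top"]
o=lambda px,z:onplane(c,np.array([[50+u/2.5-.3,165+v/2.5-.3] for u,v in px]),z)
def st(P): d=P[:,:2]-p[:2]; cc,s=np.cos(p[2]),np.sin(p[2]); return np.c_[d[:,0]*cc+d[:,1]*s,-d[:,0]*s+d[:,1]*cc].round(4)
print("yellow rel", st(o([(257,271)],.012)),"pointer",st(o([(190,264)],.02)))
print("plate corners rel",st(o([(505,50),(492,293),(33,262)],.01)))
print("white edge rel",[ (z,st(o([(291,50),(274,262)],z)).tolist()) for z in (.05,.08)])
print("holder",o([(648,128),(757,120),(771,231),(652,245)],.091).round(4),o([(711,179)],.099).round(4),o([(716,175)],.159).round(4))
sq=cv2.resize(cs["scene"]["pixels"][175:250,215:285],None,fx=7,fy=7,interpolation=cv2.INTER_CUBIC)
sb=cv2.resize(c["pixels"][215:255,315:355],None,fx=525/40,fy=525/40,interpolation=cv2.INTER_CUBIC)
cv2.imwrite("pics/h.png",np.hstack([cv2.resize(sq,(270,290)),sb]))
E
```

```text
top 146 26 [110.07692308 255.19230769] 26 [108.30769231 183.96153846] [6 4] [6 4]
scene 238 13 [458. 244.] 6 [438.83333333 302.5       ] [5 3] [4 2]
['top'] [ 0.5364  0.1932 -0.0478] -2.74 rms 0.62 [ 0.6 -1.6  0.4  1.7]
['scene'] [ 0.5376  0.195  -0.0451] -2.58 rms 1.06 [-0.5  1.5  1.3 -2.8]
['top', 'scene'] [ 0.5372  0.1943 -0.0425] -2.43 rms 0.99 [-1.2  0.9  0.9 -3.4]
yellow rel [[-0.1205 -0.0654]] pointer [[-0.1176  0.0046]]
plate corners rel [[ 0.1288 -0.3118]
 [-0.1286 -0.3139]
 [-0.1272  0.1825]]
white edge rel [(0.05, [[0.1097, -0.0923], [-0.1094, -0.0929]]), (0.08, [[0.1043, -0.1003], [-0.109, -0.1009]])]
holder [[ 0.5606 -0.2703  0.091 ]
 [ 0.5699 -0.3784  0.091 ]
 [ 0.4604 -0.3915  0.091 ]
 [ 0.4457 -0.2747  0.091 ]] [[ 0.5103 -0.3315  0.099 ]] [[ 0.5094 -0.3287  0.159 ]]Traceback (most recent call last):
  File "<stdin>", line 40, in <module>
    return _nx.concatenate(arrs, 1, dtype=dtype, casting=casting)
           ~~~~~~~~~~~~~~~^^^^^^^^^^^^^^^^^^^^^^^^^^^^^^^^^^^^^^^
ValueError: all the input array dimensions except for the concatenation axis must match exactly, but along dimension 0, the array at index 0 has size 290 and the array at index 1 has size 525
```

Everything agrees: the station plate measures 257 mm (260 given), and the parked carriage is at q ≈ +0.065 from both the patch and the plate ends. The panel middle is at (0.537, 0.194) with yaw −2.5°. The handle is at (0.5095, −0.330). Now the grasp.

```bash
cat >> h.py <<'E'
def down(phi): return (Ro.from_euler('z',phi)*Ro.from_euler('x',np.pi)).as_rotvec()
E
python3 - <<'E'
from workcell import bot
from h import *
r=down(.07); H=np.array([.5095,-.330])
bot.line_to([.198,-.54,.34],max_speed=.3)
bot.goto([*H,.26],r)
print(bot.current_joints().round(2),bot.current_clock())
bot.line_to([*H,.103],max_speed=.12)
bot.hold(.1); f0=bot.current_contact_force(); print("f",f0)
bot.set_gripper(0,50); print("open",bot.current_opening()*92, bot.current_contact_force())
bot.line_to([*H,.225],max_speed=.12); bot.hold(.2)
print(bot.current_contact_force(),bot.current_opening()*92,bot.current_clock(),bot.current_ee_pos())
c=bot.read_camera("scene"); 
a=cv2.resize(c["pixels"][60:260,150:350],None,fx=2.5,fy=2.5); cv2.imwrite("pics/grasp.png",a)
E
```

```text
[-0.78  0.21  1.44 -0.    1.48 -0.84] 2.2
f [ 0.03510055 -0.76882551 -0.36825842]
open 27.708123283149508 [ 2.31338088 -0.55782691 -1.10908044]
[-0.23029412  0.34994055 -3.46308208] 27.883293273768224 6.1083 [ 0.50919433 -0.32972787  0.22414241]
```

View pics/grasp.png

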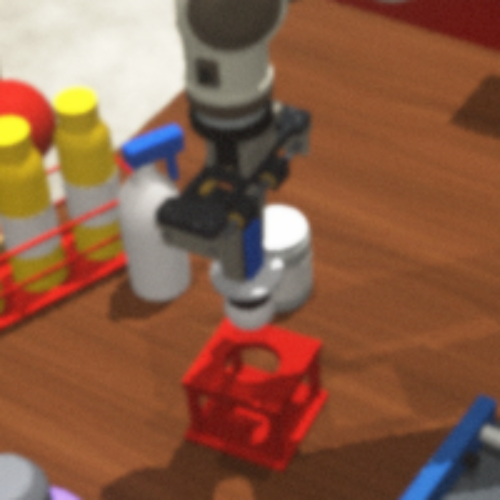

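Grasp is good: opening is 27.8 mm for the 28 mm handle, the tool hangs upright at crop (248,312), and the bystanders are untouched. Next I'll move above the green dot, then test the carriage tracker and short-step timing in the air.

```bash
cat >> h.py <<'E'
YAW=-.045; Q0=.065
ca,sa=np.cos(YAW),np.sin(YAW); RS=np.array([[ca,-sa],[sa,ca]])
S0=np.array([.5368,.1938])-RS@[0,Q0]           # station origin, world xy
W=lambda x,y:S0+RS@np.array([x,y])             # station -> world xy
sx=lambda x:.018*np.sin(np.pi*x/.1)
zc=lambda x:.188-.012*(x/.1)**2
ZE=.06; XS=np.r_[-.07:.0701:.005]; YS=np.r_[-.18:.06:.001]; _map={}
def edge(c,dbg=False):
    if "m" not in _map:
        X,Y=np.meshgrid(XS,YS); P=(RS@np.c_[X.ravel(),Y.ravel()].T).T+S0
        _map["m"]=proj(c,np.c_[P,np.full(len(P),ZE)]).astype(np.float32).reshape(*X.shape,2)
    g=cv2.cvtColor(c["pixels"],cv2.COLOR_BGR2GRAY).astype(np.float32)
    pr=cv2.remap(g,_map["m"],None,cv2.INTER_LINEAR)
    if dbg: print(np.median(pr,1)[::6].astype(int))
    hi=pr>TH; i=hi.argmax(0); ok=hi.any(0)&(i>0); i=i[ok]; j=np.nonzero(ok)[0]
    e=YS[i]-.001*(pr[i,j]-TH)/(pr[i,j]-pr[i-1,j]+1e-6)
    m=np.median(e); return m,int((abs(e-m)<.004).sum())
TH=118
E
python3 - <<'E'
from workcell import bot
from h import *
c0=np.load("cs0.npy",allow_pickle=True).item()["top"]
print(edge(c0,True))
r=down(.07)
bot.line_to([.509,-.33,.36],max_speed=.3)
g=W(-.08,Q0+sx(-.08)); print("green",g)
bot.goto([*g,.34],r); bot.hold(.3)
print(bot.current_clock(),bot.current_ee_pos())
F=[]
for i in range(6):
    t=bot.current_clock(); bot.line_to([*(g+[.002*(i+1)*(i<3),0]),.34-.004*i],max_speed=.03); t1=bot.current_clock()
    c=bot.read_camera("top"); print(round(t1-t,3),np.round(edge(c,i==5),4),(bot.current_ee_pos()-[*(g+[.002*(i+1)*(i<3),0]),.34-.004*i]).round(4)); F.append(bot.current_contact_force())
print(np.mean(F,0),np.std(F,0),bot.current_clock())
cv2.imwrite("pics/above.png",c["pixels"])
E
```

```text
[102 103 103 103 103 103 103 103 103 105 105 105 106 105 105 106 103 102
 102 101 101  97  94  66  60 106 153 150 135 119 119 118 153 175 176 175
 176 176 178 177]
(np.float64(-0.029112202571472012), 28)
green [0.45640504 0.18682936]
8.9417 [0.45662768 0.18646181 0.33997561]
0.25 [-2.87e-02  2.90e+01] [ 0.0001 -0.     -0.    ]
0.3 [-0.0288 28.    ] [-0.0001 -0.     -0.0002]
0.3 [-2.87e-02  2.90e+01] [-0.     -0.     -0.0002]
0.392 [-2.88e-02  2.90e+01] [-0.0001  0.      0.    ]
0.283 [-0.0288 28.    ] [-0.     -0.     -0.0002]
[107 106 106 106 106 106 105 105 105 105 106 106 106 106 106 106 103 102
 102 101 101  74  67  63  56  99 151 147 135 119 118 118 117 117 118 138
 169 169 160 130]
0.283 [-0.0288 27.    ] [-0.0001 -0.     -0.0001]
[ 0.22636094  0.12148853 -2.71180641] [0.53733446 0.23254844 0.46918442] 11.05
```

View pics/above.png

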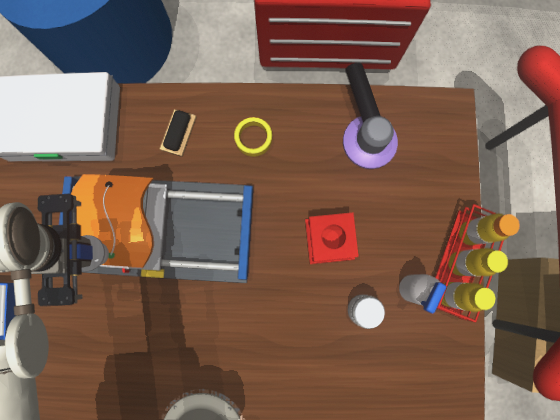

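The view is clear: the tool is above the green dot, and the plate's right edge (column ~165) stays visible with a repeatable reading (±0.1 mm, q = edge + 0.0938). One step takes about 0.3 s in all, so I'll tune the controller in a quick simulation first.

```bash
sed -i 's/^TH=118/TH=113/' h.py; cat > ctl.py <<'E'
import numpy as np
sx=lambda x:.018*np.sin(np.pi*x/.1)
class Ctl:
    def __init__(s,q0,w=1.5,z=.9,m=6.):
        s.q0=q0;s.w=w;s.zt=z;s.m=m; s.s=np.array([q0,0,0.]); s.P=np.diag([1e-6,1e-6,1e-4]); s.t=None
    def step_model(s,st,dt,N,d0,d1):   # d = b - s(x): ball y minus curve, linear in dt
        n=8; q,v,d=st; kk=N/(.526*s.m)
        for i in range(n):
            b=d0+(d1-d0)*(i+.5)/n
            v+=(dt/n)*(-kk*(b-q)-2*v/s.m+d); q+=v*dt/n
        return np.array([q,v,d])
    def meas(s,t,q,N,d0,d1,ok=True):
        if s.t is not None:
            dt=t-s.t; kk=N/(.526*s.m); s.s=s.step_model(s.s,dt,N,d0,d1)
            F=np.array([[1+kk*dt*dt/2,dt,dt*dt/2],[kk*dt,1-2*dt/s.m,dt],[0,0,1]])
            s.P=F@s.P@F.T+np.diag([2e-8,4e-6,1e-5])*dt/.3
        s.t=t
        if ok:
            K=s.P[:,0]/(s.P[0,0]+4e-7); s.s=s.s+K*(q-s.s[0]); s.P=s.P-np.outer(K,s.P[0])
    def command(s,lag,N,d_now,qr,vr,ar):
        q,v,d=s.step_model(s.s,lag,N,d_now,d_now)
        a=ar-s.w**2*(q-qr)-2*s.zt*s.w*(v-vr)
        kk=N/(.526*s.m); dl=-(a+2*v/s.m-np.clip(d,-.06,.06))/kk
        return q+v*.05+np.clip(dl,-.022,.022)
def ref(t,q0,T):
    u=np.clip(t/T,0,1); return q0*(1-(10*u**3-15*u**4+6*u**5)),-q0*(30*u**2-60*u**3+30*u**4)/T,-q0*(60*u-180*u**2+120*u**3)/T**2
E
cat > sim.py <<'E'
import numpy as np
from ctl import *
def run(m,drag,boff,dec,N,seed,w):
    r=np.random.default_rng(seed); q=.065;v=0;t=0;x=-.08;b=q+sx(x); C=Ctl(q,w=w)
    d0=d1=q; H=[]; D=[]; xc=x
    while t<19:
        C.meas(t,q+r.normal()*.0004,9.,d0,d1); d0=d1
        qr,vr,ar=ref(t-1.5,.065,7.5)
        xn=np.clip(-.08+.019*(t+.33-1.7),-.08,.08)
        d1=C.command(.2,9.,d0,qr,vr,ar); bt=d1+sx(xn); T=r.uniform(.25,.35)
        b0,x0=b,x
        for i in range(int((.05+T)/.005)):
            u=np.clip((i*.005-.05)/(T-.05),0,1); g=10*u**3-15*u**4+6*u**5
            bn=b0+(bt-b0)*g; xn_=x0+(xn-x0)*g; bv=(bn-b)/.005; xv=(xn_-x)/.005; b,x=bn,xn_
            sl=.018*np.pi/.1*np.cos(np.pi*x/.1)
            rel=np.array([xv,bv-v]); f=drag*rel[1]/(np.linalg.norm(rel)+.003)
            F=-N*(b+boff-q-sx(x))/.526+f-2*v-.015*np.tanh(v/.002)
            v+=F/m*.005; q+=v*.005; t+=.005
            H.append((t,q,v)); D.append(b+boff-q-sx(x))
    H=np.array(H); e=H[:,0]>11.5
    return abs(H[e,1]).max(),abs(H[e,2]).max(),H[:,1].min(),H[:,1].max(),np.abs(D).max()
for w in (1.2,1.6,2.0):
  R=np.array([run(m,dr,bo,0,N,sd,w) for m in (4.9,6,7.4) for dr in (.05,.2,.4) for bo in (-.004,.004) for N in (8,10) for sd in (0,1)])
  print(w,R.max(0).round(3),R[:,2].min().round(3))
E
python3 sim.py
```

```text
1.2 [ 0.022  0.041 -0.002  0.075  0.029] -0.042
1.6 [ 0.018  0.042 -0.001  0.075  0.031] -0.032
2.0 [ 0.017  0.04  -0.001  0.075  0.03 ] -0.025
```

The simulation holds for every mass, drag and offset I tried (at w=1.6 the end error stays under 18 mm). Now the real pass in one script: descend, dwell, pass, hold, lift.

```bash
cat > run.py <<'E'
from workcell import bot
from h import *
from ctl import Ctl,ref
r=down(.07); TZ=.078; EO=.0938; SINK=.040
c=bot.read_camera("top"); q0=edge(c)[0]+EO; C=Ctl(q0,w=1.6)
x=-.08; d0=d1=q0
bot.line_to([*W(x,q0+sx(x)),zc(x)+TZ+.012],max_speed=.15); bot.hold(.3)
base=np.mean([(bot.hold(.02),bot.current_contact_force()[2])[1] for _ in range(10)]); print("base",base,"q0",q0)
sink=-.012; zo=0.; N=0.; tc=None; tw=None; log=[]; z=zc(x)+TZ+.012; b=q0+sx(x); tprev=bot.current_clock()
while True:
    t=bot.current_clock(); c=bot.read_camera("top"); e,n=edge(c); q=e+EO
    f=bot.current_contact_force(); Nm=f[2]-base
    N=Nm if sink<.039 else N+.3*(Nm-N); Nc=float(np.clip(N,0,13))
    ok=n>=12 and abs(q-C.s[0])<.02
    C.meas(t,q,Nc,d0,d1,ok); d0=d1; qe,v=C.s[:2]
    if sink<SINK: sink=min(SINK,sink+.013)
    elif tc is None: tc=t
    if tc and t-tc>.6: zo=float(np.clip(zo+.15*((N-3)/150-SINK),-.02,.02))
    tt=(t-tc) if tc else -9
    qr,vr,ar=ref(tt-1.3,q0,7.5)
    xn=x
    if tt>1.3: xn=min(.08,x+min(.0075,.020*(t-tprev)))
    tprev=t
    d1=C.command(.2,max(Nc,5),d0,qr,vr,ar) if N>2 else d0
    log.append([t,x,qe,v,C.s[2],q,n,N,Nm,f[1],d1-qe,zo,*bot.current_ee_pos()])
    if x>=.0799 and abs(qe)<.022 and abs(v)<.04:
        tw=tw or t
        if t-tw>3.3 and abs(v)<.012 and abs(qe)<.02: break
    else: tw=None
    if t>56: break
    bn=d1+sx(xn); zn=zc(xn)+TZ-sink+zo
    dist=np.linalg.norm([xn-x,bn-b,zn-z]); x,b,z=xn,bn,zn
    if dist<.0004: bot.hold(.1)
    else: bot.line_to([*W(x,b),z],max_speed=max(.02,dist/.15))
p=bot.current_ee_pos(); bot.line_to([p[0],p[1],p[2]+.16],max_speed=.25)
np.save("log.npy",log); L=np.array(log)
print("tl,x,q,v,d,qraw,n,N,Nm,fy,dl,zo")
for l in L[::2]: print(*np.round(l[:12],3))
for i in range(3):
    bot.hold(.4); c=bot.read_camera("top"); print(bot.current_clock(),edge(c)[0]+EO,edge(c)[1])
print(bot.current_contact_force(),bot.current_opening()*92)
cv2.imwrite("pics/end_top.png",c["pixels"]); cv2.imwrite("pics/end_scene.png",bot.read_camera("scene")["pixels"])
E
python3 run.py
```

```text
base -2.9888089474162842 q0 0.06466169075418743
tl,x,q,v,d,qraw,n,N,Nm,fy,dl,zo
12.05 -0.08 0.065 0.0 0.0 0.065 29.0 0.298 0.298 -0.057 -0.0 0.0
12.75 -0.08 0.065 0.001 0.002 0.065 29.0 4.965 4.965 0.673 0.004 0.0
13.45 -0.08 0.069 0.002 0.008 0.069 29.0 7.306 8.911 0.224 0.008 0.0
14.108 -0.08 0.067 -0.002 0.007 0.067 29.0 7.971 8.698 -0.156 0.006 0.0
14.808 -0.08 0.072 0.002 0.015 0.072 29.0 8.276 8.704 -0.18 0.005 -0.002
15.508 -0.073 0.056 -0.022 -0.006 0.055 27.0 8.493 8.424 -0.896 -0.026 -0.003
16.208 -0.059 0.056 0.016 0.004 0.057 27.0 9.025 9.695 0.301 0.027 -0.003
16.908 -0.045 0.065 -0.005 0.006 0.065 29.0 9.046 8.438 0.417 -0.001 -0.003
17.608 -0.031 0.057 -0.011 0.009 0.057 27.0 9.218 9.358 0.276 0.009 -0.002
18.308 -0.017 0.057 -0.007 0.023 0.057 29.0 9.167 8.912 -0.871 0.019 -0.002
19.008 -0.003 0.048 -0.021 0.03 0.048 29.0 8.994 8.367 -0.316 0.01 -0.001
19.708 0.011 0.034 -0.022 0.035 0.034 26.0 8.773 8.325 0.411 0.008 -0.002
20.408 0.025 0.022 -0.017 0.04 0.022 28.0 8.781 8.914 -0.291 0.011 -0.002
21.108 0.039 0.011 -0.016 0.04 0.011 29.0 8.236 7.768 -0.388 0.003 -0.004
21.808 0.053 -0.011 -0.026 0.016 -0.012 26.0 8.455 9.329 -0.299 -0.027 -0.005
22.508 0.067 -0.022 0.006 0.006 -0.022 24.0 9.057 9.819 -0.195 0.004 -0.005
23.208 0.08 -0.008 0.017 0.01 -0.008 25.0 9.195 8.96 2.136 0.014 -0.005
23.9 0.08 -0.006 -0.004 0.002 -0.006 27.0 9.156 9.27 0.612 -0.015 -0.004
24.6 0.08 -0.014 0.002 -0.008 -0.014 25.0 9.309 9.272 -0.528 -0.0 -0.004
25.3 0.08 0.004 0.025 0.011 0.005 29.0 9.118 8.665 -0.816 0.027 -0.003
26.0 0.08 0.015 0.0 0.017 0.015 28.0 8.9 8.347 -0.603 0.01 -0.003
26.7 0.08 0.004 -0.015 0.01 0.004 29.0 9.05 9.044 -0.533 -0.007 -0.003
28.3 nan 0
28.75 nan 0
29.2 nan 0
[ 0.21939001  0.73173471 -3.43026472] 28.059852828064965
  return _methods._mean(a, axis=axis, dtype=dtype,
  ret = ret.dtype.type(ret / rcount)
```

View pics/end_top.png

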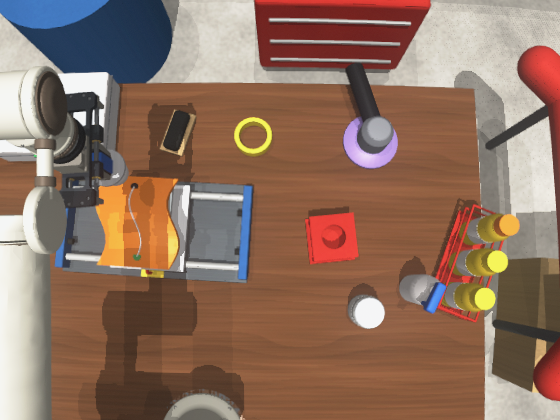

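```bash
python3 - <<'E'
from workcell import bot
from h import *
L=np.load("log.npy"); print(L[-14:,[0,1,2,3,5,6,7,10]].round(4)); print(bot.current_clock(),bot.current_ee_pos())
print((np.diff(L[-14:,5])/np.diff(L[-14:,0])).round(4))
c=dict(np.load("cs0.npy",allow_pickle=True).item()["top"]); c["pixels"]=cv2.imread("pics/end_top.png"); print(edge(c,True))
E
```

```text
[[ 2.25083e+01  6.70000e-02 -2.16000e-02  5.80000e-03 -2.18000e-02
   2.40000e+01  9.05740e+00  4.20000e-03]
 [ 2.28583e+01  7.40000e-02 -1.55000e-02  1.96000e-02 -1.53000e-02
   2.30000e+01  9.29580e+00  1.77000e-02]
 [ 2.32083e+01  8.00000e-02 -8.40000e-03  1.72000e-02 -8.30000e-03
   2.50000e+01  9.19490e+00  1.37000e-02]
 [ 2.35583e+01  8.00000e-02 -4.30000e-03  8.60000e-03 -4.30000e-03
   2.60000e+01  9.10740e+00  6.70000e-03]
 [ 2.39000e+01  8.00000e-02 -5.80000e-03 -4.40000e-03 -6.30000e-03
   2.70000e+01  9.15630e+00 -1.49000e-02]
 [ 2.42500e+01  8.00000e-02 -1.17000e-02 -1.14000e-02 -1.24000e-02
   2.70000e+01  9.32530e+00 -2.28000e-02]
 [ 2.46000e+01  8.00000e-02 -1.35000e-02  1.70000e-03 -1.35000e-02
   2.50000e+01  9.30940e+00 -0.00000e+00]
 [ 2.49500e+01  8.00000e-02 -6.90000e-03  1.92000e-02 -6.40000e-03
   2.70000e+01  9.31210e+00  2.29000e-02]
 [ 2.53000e+01  8.00000e-02  4.20000e-03  2.45000e-02  4.90000e-03
   2.90000e+01  9.11800e+00  2.73000e-02]
 [ 2.56500e+01  8.00000e-02  1.27000e-02  1.58000e-02  1.30000e-02
   2.90000e+01  9.13720e+00  2.47000e-02]
 [ 2.60000e+01  8.00000e-02  1.51000e-02  4.00000e-04  1.51000e-02
   2.80000e+01  8.90030e+00  9.50000e-03]
 [ 2.63500e+01  8.00000e-02  1.08000e-02 -1.49000e-02  1.05000e-02
   2.80000e+01  9.05330e+00 -1.16000e-02]
 [ 2.67000e+01  8.00000e-02  4.40000e-03 -1.51000e-02  4.20000e-03
   2.90000e+01  9.05050e+00 -6.70000e-03]
 [ 2.70000e+01  8.00000e-02  2.30000e-03 -4.60000e-03  2.50000e-03
   2.90000e+01  8.90220e+00  6.10000e-03]]
29.25 [0.61624078 0.1328383  0.37759865]
[ 0.0184  0.0201  0.0114 -0.006  -0.0173 -0.0034  0.0203  0.0325  0.0231
  0.006  -0.0131 -0.018  -0.0059]
[123 123 123 122 122 117 117 117 117 117 117 116 112  82  68 152 183 179
 172 171 139 188 183 146 139 139 139 139 141 145 149 128 124 124 126 125
 124 126 125 124]
(np.float64(nan), 0)
  return _methods._mean(a, axis=axis, dtype=dtype,
  ret = ret.dtype.type(ret / rcount)
```

The end view shows the carriage pointer over the yellow patch (about (150,270)), the bed up, the tool held clear at (115,165), and the bystanders in place. The tracker only returned nan because the scene got brighter: the bare base now reads 123, above my threshold of 113. I'll check for drift with a higher threshold and then hand in.

```bash
python3 - <<'E'
from workcell import bot
import h; from h import *
h.TH=142
Q=[]
for i in range(4):
    c=bot.read_camera("top"); e,n=edge(c); Q.append(e+.0938); print(round(bot.current_clock(),2),round(e+.0938,4),n); bot.hold(.4)
v=(Q[-1]-Q[0])/1.35; print("v",v,"opening",bot.current_opening()*92,"F",bot.current_contact_force(),"rot",Ro.from_rotvec(bot.current_tool_rot()).as_matrix()[2,2])
c0=np.load("cs0.npy",allow_pickle=True).item()["top"]["pixels"]
d=cv2.absdiff(c0,c["pixels"]).max(2)
for nm,(a,b,e,f) in dict(spray=(398,272,450,315),primer=(345,292,388,330),tape=(230,115,275,158),sand=(158,107,198,157)).items(): print(nm,(d[b:f,a:e]>60).mean().round(3))
if abs(v)<.02 and abs(Q[-1])<.04: bot.job_done(); print("handed in")
E
```

```text
29.3 0.0034 24
29.75 0.0034 24
30.2 0.0034 24
30.65 0.0034 24
v 5.257294375311445e-06 opening 27.918115351080264 F [-0.23985814  0.6923473  -3.15401487] rot -0.9999999997679078
spray 0.244
primer 0.487
tape 0.0
sand 0.006
the job is handed in; nothing more can be done
handed in
```

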